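# Load the kulfi chiller

## Task

Get the kulfi chiller going with a fresh batch: first turn its hours dial anticlockwise all the way back to the zero stop, then drop every knobbed kulfi mould on the worktop, right way up, into the well that matches its diameter so that it sits on the bottom, and only then throw the start lever fully over towards the wells. Do not knock over the tumbler and the small tin or shove them out of their places.

Things in the scene. Friction and masses are not known exactly. Their poses are not given: they have to be found in the camera images.
- chiller: countertop kulfi chiller, fixed to the worktop; 206 mm deep (its x), 357 mm wide (its y), origin on the worktop under the middle, its x axis pointing away from the front with the controls, z up. Rear half: a flat steel deck 45 mm above the worktop with five round wells in one row along y, graded from the narrowest (at +y) to the widest (at -y). Front half: a lower white control panel, top 34 mm above the worktop, with the hours dial at +y and the start lever at -y
- dial (a joint): hours dial, rad: 0 is the zero stop (the dial cannot go further); it grows as the dial is turned clockwise seen from above, so turn it anticlockwise to reset; stiff enough to stay where it is left (friction about 0.04 N m), most 2.8
- dial_grip (a point): on the dial's axis at the height to grip its bar; the bar stands 49 mm long, 14 mm wide and 32 mm high (from 12 to 44 mm above the control panel; this point is 37 mm above the panel), on a round disc of 52 mm diameter. The point turns with the dial: the bar lies along the point's x axis, and a white line marks its -x end. At zero the bar is parallel to the chiller's x axis with the line towards the front
- start_lever (a joint): start lever, rad: 0 leans towards the front of the chiller (off), 1.0 leans to the rear towards the deck (on); it stays where it is left
- start_lever_tip (a point): centre of the lever's black ball (26 mm in diameter) at the end of its 10 mm rod; 60 mm from the pivot, which is a cross axle (along the chiller's y) 56 mm above the worktop, on a block 70 mm deep, 50 mm wide and 25 mm high. The ball's centre swings from 29 mm in front of the pivot to 29 mm behind it, about 53 to 60 mm above the pivot; push it with about 1 to 2 N
- mould_40: squat round lidded kulfi mould of plain aluminium, closed and rigid, standing on the worktop: body 40 mm in diameter and 30 mm tall, on top of it in the middle an upright grip knob 18 mm in diameter (its neck 13 to 14 mm) reaching 66 mm above the underside; origin at the centre of its underside, z axis up through the knob; 80 g give or take a third; may be absent (then None)
- mould_47: squat round lidded kulfi mould of plain aluminium, closed and rigid, standing on the worktop: body 47 mm in diameter and 30 mm tall, on top of it in the middle an upright grip knob 18 mm in diameter (its neck 13 to 14 mm) reaching 66 mm above the underside; origin at the centre of its underside, z axis up through the knob; 108 g give or take a third; may be absent (then None)
- mould_54: squat round lidded kulfi mould of plain aluminium, closed and rigid, standing on the worktop: body 54 mm in diameter and 30 mm tall, on top of it in the middle an upright grip knob 18 mm in diameter (its neck 13 to 14 mm) reaching 66 mm above the underside; origin at the centre of its underside, z axis up through the knob; 136 g give or take a third; may be absent (then None)
- mould_61: squat round lidded kulfi mould of plain aluminium, closed and rigid, standing on the worktop: body 61 mm in diameter and 30 mm tall, on top of it in the middle an upright grip knob 18 mm in diameter (its neck 13 to 14 mm) reaching 66 mm above the underside; origin at the centre of its underside, z axis up through the knob; 164 g give or take a third; may be absent (then None)
- mould_68: squat round lidded kulfi mould of plain aluminium, closed and rigid, standing on the worktop: body 68 mm in diameter and 30 mm tall, on top of it in the middle an upright grip knob 18 mm in diameter (its neck 13 to 14 mm) reaching 66 mm above the underside; origin at the centre of its underside, z axis up through the knob; 192 g give or take a third; may be absent (then None)
- well_40 (a point): centre of the mouth, level with the deck, of the well that fits the 40 mm mould: 43 mm in diameter, 20 mm deep, with a 2 mm bevel; a seated mould's body stands 10 mm and its knob 46 mm above the deck. 10 mm of deck between neighbouring wells
- well_47 (a point): centre of the mouth, level with the deck, of the well that fits the 47 mm mould: 50 mm in diameter, 20 mm deep, with a 2 mm bevel; a seated mould's body stands 10 mm and its knob 46 mm above the deck. 10 mm of deck between neighbouring wells
- well_54 (a point): centre of the mouth, level with the deck, of the well that fits the 54 mm mould: 57 mm in diameter, 20 mm deep, with a 2 mm bevel; a seated mould's body stands 10 mm and its knob 46 mm above the deck. 10 mm of deck between neighbouring wells
- well_61 (a point): centre of the mouth, level with the deck, of the well that fits the 61 mm mould: 64 mm in diameter, 20 mm deep, with a 2 mm bevel; a seated mould's body stands 10 mm and its knob 46 mm above the deck. 10 mm of deck between neighbouring wells
- well_68 (a point): centre of the mouth, level with the deck, of the well that fits the 68 mm mould: 71 mm in diameter, 20 mm deep, with a 2 mm bevel; a seated mould's body stands 10 mm and its knob 46 mm above the deck. 10 mm of deck between neighbouring wells
- steel_cup: steel tumbler standing mouth down, 79 mm across, 103 mm tall, loose, not part of the job; origin at the centre of its underside
- tin: small pale grey tin with a knob on its lid, 64 mm across, 85 mm tall, loose, not part of the job; origin at the centre of its underside
There are look-alikes about, which are no part of the job. What is shaped like the mould_40 but orange is not meant. What is shaped like the mould_68 but purple is not meant.

How it is judged:
By the outcome, as a careful person would: the job done as asked, in the order asked, and still so for the second after the job is handed in, with the robot touching nothing.
Of mould_40, mould_47, mould_54, mould_61, mould_68 only 3 to 5 are there at a start; the rules pass over those that are not, and their reading is None.
At some moment in a run one of mould_40, mould_47, mould_54, mould_61, mould_68 may be knocked a few centimetres aside while the robot is not near it.
It also fails if it takes over 210 s, if anything falls off the work surface, if the arm or the gripper's body presses on something with over 40 N, if the wrist force passes 120 N, or if a joint passes its speed limit or range.

## Robot

A 7-joint arm with a two-finger parallel gripper is mounted at the origin on a cart in front of the work surface, level with it; the furniture and walls round the work are solid. World frame = base frame: x ahead of the robot, y to its left, z up, the work surface at z = 0. Lengths are in m, angles in rad, forces in N, time in s.
With the tool pointing down it reaches from about 0.35 to 0.9 m from the base axis. Payload 8.1 kg.
Tool frame: the origin (TCP) lies between the finger pads; the fingertips stand ahead of it and the grasp point (between the pads) is the TCP (arm.nose_length is the z of the fingertips in the tool frame, in m); z points along the fingers, y is the line along which they close (so a half turn about z gives the same grasp; the last joint's range is limited). The gripper opens to 92 mm and grips with 3 to 60 N. Pads are 19 mm wide; open, the fingers measure 130 mm over their backs; the gripper's body (75 mm by 190 mm) begins 47 mm behind the grasp point.
Start: joints at [-1.329, 0.434, 0.025, 1.573, -0.012, 1.134, -0.075], TCP at [0.211, 0.588, 0.246] pointing down, gripper open.
Joint ranges: [-2.62, 2.62], [-0.44, 2.09], [-1.27, 1.32], [0.08, 2.57], [-1.32, 4.46], [0.12, 2], [-2.74, 2.74]. Speed limits (rad/s): [2.22, 2.22, 3.01, 3.01, 3.14, 3.14, 3.14].

## Interface

Orientations are given as a rotation vector (axis times angle).
In Python, from cell import sensors, optics, arm gives the robot as it stands.
- The arm moves only by the tool arm_command, never from a script. Its argument "deltas" is one flat list of numbers, 7 for each row, row after row: the turn, a rotation vector about the world's x, y, z as a fraction of full scale, then the shift along the world's x, y, z as a fraction of full scale, then the finger opening in mm, from 0 to 91.8. In form: [wx, wy, wz, dx, dy, dz, fingers, wx, wy, wz, dx, dy, dz, fingers, ...]. A call has 1 to 20 rows; each row is the pose to reach, as a shift and turn from the pose commanded when the call began; what a row does not reach only later rows make up. Full scale, the value 1, is 1 m for a shift and 90 degrees for a turn. A row lasts 1/10 s, in which the tool goes at most 50 mm and 8.59 degrees, less where a joint would pass 70% of its speed; a pose out of reach is approached as far as the arm can. A call with a number of a shift or a turn outside -1 to 1 is refused whole. A call with a gripper value outside its range is refused whole. The fingers move at their own pace and stop on an object; "force" is the grip in N (left out, the last holds). Time passes only in rows, so rows that repeat a pose let the fingers close. It gives the time, the measured TCP pose, the force, the opening and the grip force at its end, in the units of the state.
- sensors.observe(): the state, without advancing time (a new reading comes with each control period).
- optics.get_image(name): name is "side" or "top" or "wrist"; returns the picture (384x512x3 uint8, blue, green, red); there is no depth.
- optics.calibration(name): a dict with "camera_matrix" (3x3 intrinsics, pixels), "rvec" (rotation vector, rad) and "tvec" (3), from world to camera coordinates, as OpenCV has them. Camera axes: x right, y down, z forward; pixel columns grow to the right and rows downward; lengths in m; the calibration is good to about 2 mm. A picture is of the moment at which its call begins: read the wrist's pose just before it. calibration takes no time and is no camera call; for the wrist camera it gives the pose at the moment of the call.
- arm.sign_off(): hands the job in; it is judged then, once.
The state is a dict: "clock": time; "joints": joint angles; "dq": joint speeds; "joint_efforts": joint torques, N m; "position": TCP position; "ee_rot": TCP orientation; "force": force on the tool from outside, world axes, zero at the start; "ft_torque": the same for the moment, N m; "width": opening from 0.0 (shut) to 1.0 (fully open); "gripper_force": force on a finger pad.
Only numpy, scipy, OpenCV 4.12 (cv2) and the standard library are available. Lean on these libraries where they do the work, as an engineer would, in place of code of your own. Each camera call takes 0.05 s, during which the arm holds its last target. There are 200 camera calls.

## Working session

There is one attempt and no reset: what is moved stays moved. The work goes in short steps, Python scripts to look and compute and a tool call to move; the robot and the scene stay as the last step left them, time stands still between calls to the robot, and variables do not carry over. Pictures are saved under pics/ and viewed, at most 14 in all, crops included, and the job is handed in when it is done.

Besides the shell and the picture viewer there is one more tool, called as name(argument=value, ...) on one line, values as JSON. arm_command: Moves the arm, as the interface text tells. Its arguments: {"type":"object","properties":{"deltas":{"type":"array","items":{"type":"number"}},"force":{"type":"number"}},"required":["deltas"]}

```bash
mkdir -p pics; ls; cat > h.py <<'E'
from cell import sensors, optics, arm
import numpy as np, cv2
def save(n,f,crop=None,s=1):
    im=optics.get_image(n)
    cv2.imwrite('pics/raw_'+f,im)
    if crop: 
        a,b,c,d=crop; im=im[b:d,a:c]
    cv2.imwrite('pics/'+f,cv2.resize(im,None,fx=s,fy=s,interpolation=cv2.INTER_CUBIC))
def ray(c,uv):
    K=np.array(c['camera_matrix']);R=cv2.Rodrigues(np.array(c['rvec'],float))[0];t=np.array(c['tvec'],float).ravel()
    d=R.T@np.linalg.inv(K)@np.array([uv[0],uv[1],1.]); return -R.T@t,d/np.linalg.norm(d)
def at(c,uv,z):
    o,d=ray(c,uv); return o+d*(z-o[2])/d[2]
def tri(l):
    A=0;b=0
    for c,uv in l:
        o,d=ray(c,uv);P=np.eye(3)-np.outer(d,d);A=A+P;b=b+P@o
    return np.linalg.solve(A,b)
def proj(c,p):
    return cv2.projectPoints(np.array(p,float).reshape(-1,1,3),np.array(c['rvec'],float),np.array(c['tvec'],float),np.array(c['camera_matrix']),None)[0].reshape(-1,2)
E
python3 - <<'E'
from h import *
s=sensors.observe();print(s, arm.nose_length)
for n in('top','side'):
    save(n,n+'0.png',s=1.5);c=optics.calibration(n);print(n,np.array(c['camera_matrix']).tolist(),ray(c,(256,192)))
E
```

```text
pics
{'clock': 0.0, 'joints': array([-1.32859089,  0.43521953,  0.02497466,  1.57412216, -0.01157846,
        1.13399932, -0.07510464]), 'dq': array([ 6.32430358e-04, -1.41234372e-04, -6.59863755e-04,  4.75202494e-04,
        3.27307705e-04,  3.37185894e-04, -3.97707033e-05]), 'joint_efforts': array([-3.40100005e-04, -6.67844868e+01,  9.84586626e-01, -3.14472020e+01,
       -6.06531976e-02,  4.27856587e-02,  1.66607160e-04]), 'position': array([0.21115084, 0.58772486, 0.24493743]), 'ee_rot': array([-5.39024687e-01, -3.09489163e+00,  2.51308696e-03]), 'force': array([ 0.56287606, -0.34662575,  0.06904896]), 'ft_torque': array([ 0.01373012, -0.03897515,  0.01019982]), 'gripper_force': 0.0, 'width': 0.9977373385996866} 0.019
top [[444.8380213176536, 0.0, 261.8751694406704], [0.0, 444.8380213176536, 193.13795933473804], [0.0, 0.0, 1.0]] (array([0.42347581, 0.05406367, 1.25581485]), array([ 0.07451984,  0.03085205, -0.99674217]))
side [[356.4932113294532, 0.0, 246.1918046145495], [0.0, 356.4932113294532, 194.23343673969973], [0.0, 0.0, 1.0]] (array([0.44554633, 0.78018263, 0.68753527]), array([ 0.00650146, -0.77234013, -0.63517592]))
```

View pics/top0.png

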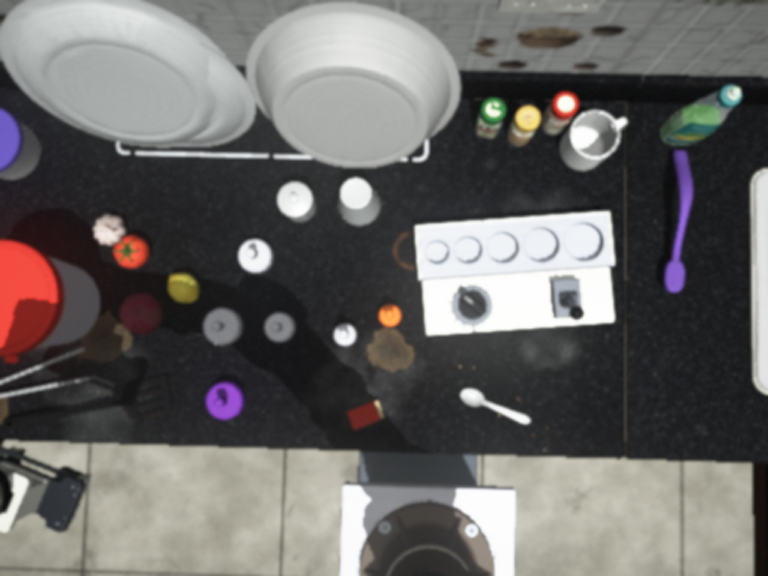

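View pics/side0.png

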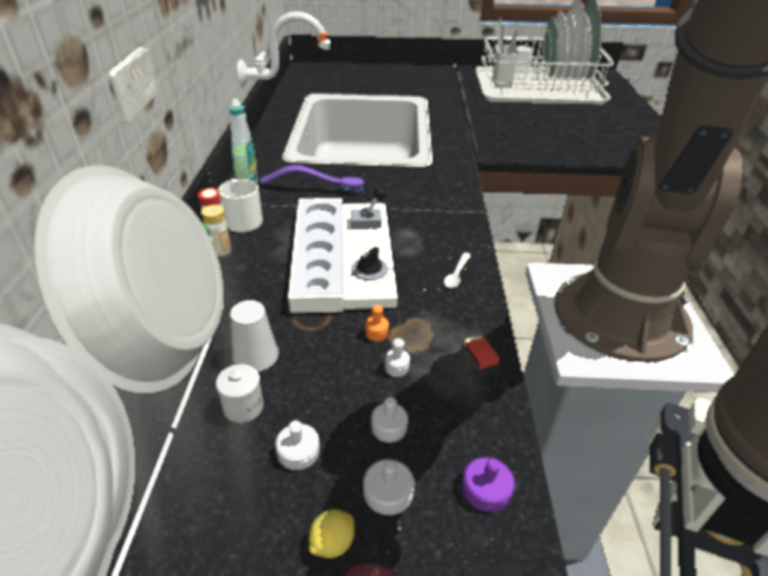

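Top view: four aluminium moulds at about (255,256), (222,326), (279,327), (345,334). The look-alikes are orange (390,315) and purple (225,400), the tin is at (296,200) and the tumbler at (358,200). I'll take enlarged crops to measure from.

```bash
python3 - <<'E'
import cv2
t=cv2.imread('pics/raw_top0.png');s=cv2.imread('pics/raw_side0.png')
a=cv2.resize(t[150:250,125:265],None,fx=5,fy=5,interpolation=2)
cv2.imwrite('pics/c1.png',a)
cv2.imwrite('pics/c2.png',cv2.resize(t[135:230,270:415],None,fx=5,fy=5,interpolation=2))
cv2.imwrite('pics/c3.png',cv2.resize(s[120:350,180:350],None,fx=2.6,fy=2.6,interpolation=2))
E
```

```text
(no output)
```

View pics/c1.png

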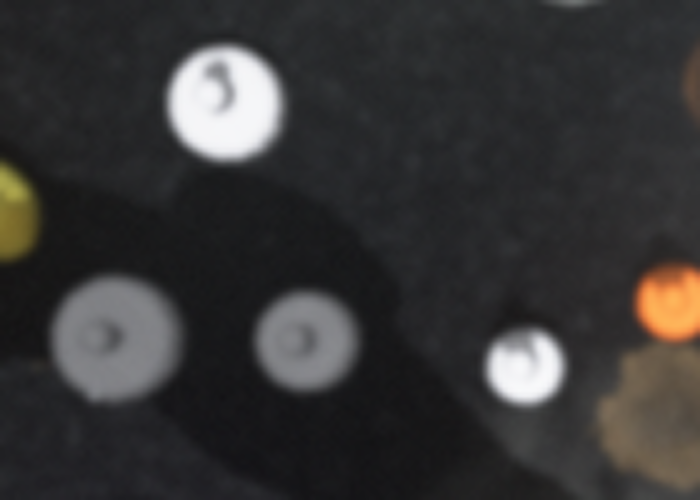

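View pics/c2.png

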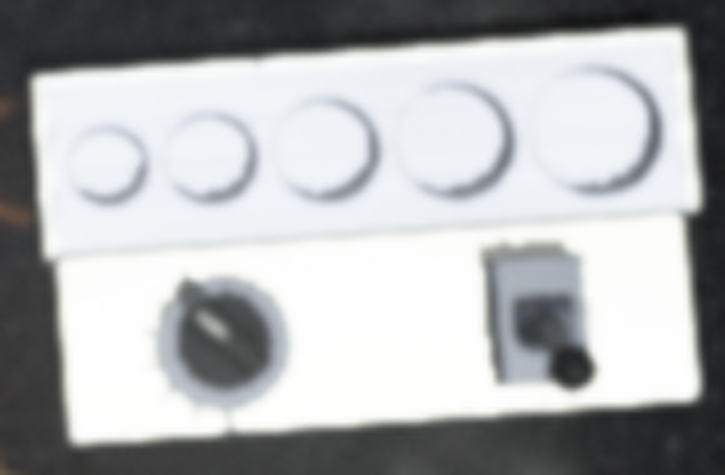

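View pics/c3.png

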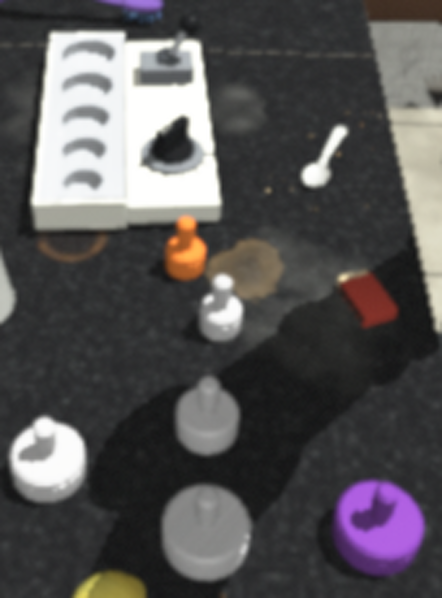

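Four moulds are present. The body widths in the top crop are 79:103:117:130, which makes them mould_40 (525,366), mould_54 (306,341), mould_61 (226,103) and mould_68 (116,339). mould_47 is absent, and the orange and purple ones are excluded by colour. The dial line points up-left, around (210,325) in the chiller crop, and the lever ball is at (572,367).

```bash
python3 - <<'E'
from h import *
from scipy.optimize import least_squares
T=optics.calibration('top');S=optics.calibration('side')
c1=lambda u,v:(125+(u+.5)/5-.5,150+(v+.5)/5-.5); c2=lambda u,v:(270+(u+.5)/5-.5,135+(v+.5)/5-.5); c3=lambda u,v:(180+u/2.6,120+v/2.6)
for n,t,k,s in(('40',(526.5,366),(520,350),(223,283)),('54',(306.5,341),(300,340),(208,384)),('61',(226,102.5),(216,93),(43,427)),('68',(116,339),(104,337),(207,492))):
    print(n,'body',at(T,c1(*t),.03).round(4),'knob tri',tri([(T,c1(*k)),(S,c3(*s))]).round(4),'at top.062',at(T,c1(*k),.062).round(4),'side',at(S,c3(*s),.062).round(4))
W=[(108,164),(211,157),(326,149),(456,139),(599,130)]
w=np.array([at(T,c2(*p),.045) for p in W]);print(w.round(4), np.diff(w[:,1]).round(4))
co=np.array([at(T,c2(*p),.045) for p in((32,75),(686,28))]+[at(T,c2(*p),.034) for p in((701,400),(72,445))]);print(co.round(4))
L=np.array([[.103,.1785],[.103,-.1785],[-.103,-.1785],[-.103,.1785]])
def f(p):
    R=np.array([[np.cos(p[2]),-np.sin(p[2])],[np.sin(p[2]),np.cos(p[2])]]);return ((L@R.T+p[:2])-co[:,:2]).ravel()
r=least_squares(f,[.5,-.2,0]);print('chiller',r.x.round(4),f(r.x).round(4))
R=np.array([[np.cos(r.x[2]),-np.sin(r.x[2])],[np.sin(r.x[2]),np.cos(r.x[2])]])
print('wells local',((w[:,:2]-r.x[:2])@R).round(4))
# well tri via deck corner from two views
for nm,a,b in(('deck rear +y',(32,75),(35,208)),('deck rear -y',(686,28),(50,33))):print(nm,tri([(T,c2(*a)),(S,c3(*b))]).round(4))
d=at(T,c2(224,342),.04);l1=at(T,c2(200,313),.078);l2=at(T,c2(225,338),.078);print('dial disc',d,'line',l1,l2,np.arctan2(*(l1-l2)[[1,0]]))
print('dial local',R.T@(d[:2]-r.x[:2]))
b=tri([(T,c2(572,367)),(S,c3(190,22))]);print('ball',b,R.T@(b[:2]-r.x[:2]))
E
```

```text
40 body [0.4282 0.1615 0.03  ] knob tri [0.4302 0.1625 0.0644] at top.062 [0.4366 0.1624 0.062 ] side [0.4237 0.1604 0.062 ]
54 body [0.4387 0.2834 0.03  ] knob tri [0.4371 0.281  0.0624] at top.062 [0.4388 0.281  0.062 ] side [0.4354 0.2807 0.062 ]
61 body [0.57   0.3336 0.03  ] knob tri [0.5694 0.3318 0.0619] at top.062 [0.5712 0.332  0.062 ] side [0.5675 0.3319 0.062 ]
68 body [0.437 0.389 0.03 ] knob tri [0.4357 0.3858 0.0657] at top.062 [0.4375 0.3868 0.062 ] side [0.4339 0.3836 0.062 ]
[[ 0.584  -0.0029  0.045 ]
 [ 0.5893 -0.0592  0.045 ]
 [ 0.5953 -0.1219  0.045 ]
 [ 0.6026 -0.1927  0.045 ]
 [ 0.6095 -0.2705  0.045 ]] [-0.0562 -0.0627 -0.0708 -0.0778]
[[ 0.6322  0.0399  0.045 ]
 [ 0.667  -0.3175  0.045 ]
 [ 0.4639 -0.3298  0.034 ]
 [ 0.4301  0.0128  0.034 ]]
chiller [ 0.5483 -0.1487  0.0975] [ 0.0012 -0.0009  0.0012  0.0012 -0.0007 -0.0066 -0.0017  0.0062]
wells local [[ 0.0498  0.1416]
 [ 0.0495  0.0851]
 [ 0.0494  0.0221]
 [ 0.0497 -0.0491]
 [ 0.049  -0.1272]]
deck rear +y [0.6286 0.0395 0.0413]
deck rear -y [ 0.6645 -0.3172  0.0464]
dial disc [ 0.48841082 -0.06865818  0.04      ] line [ 0.50142316 -0.05184757  0.078     ] [ 0.48851415 -0.06531118  0.078     ] 0.8064244055022063
dial local [-0.0518149   0.08546313]
ball [ 0.47339967 -0.23889454  0.11427045] [-0.08332673 -0.08250341]
```

arm_command(deltas=[0,0,-0.2,0.04,-0.1,0,60,0,0,-0.4,0.09,-0.22,0,60,0,0,-1,0.277,-0.657,-0.03,60,0,0,-1,0.277,-0.657,-0.03,60,0,0,-1,0.277,-0.657,-0.03,60,0,0,-1,0.277,-0.657,-0.03,60,0,0,-1,0.277,-0.657,-0.03,60,0,0,-1,0.277,-0.657,-0.03,60,0,0,-1,0.277,-0.657,-0.03,60,0,0,-1,0.277,-0.657,-0.03,60,0,0,-1,0.277,-0.657,-0.03,60,0,0,-1,0.277,-0.657,-0.03,60,0,0,-1,0.277,-0.657,-0.03,60,0,0,-1,0.277,-0.657,-0.03,60,0,0,-1,0.277,-0.657,-0.03,60,0,0,-1,0.277,-0.657,-0.03,60,0,0,-1,0.277,-0.657,-0.03,60,0,0,-1,0.277,-0.657,-0.03,60,0,0,-1,0.277,-0.657,-0.03,60,0,0,-1,0.277,-0.657,-0.03,60])

```text
clock: 2.1
position: [0.4882, -0.0677, 0.2158]
ee_rot: [-2.568, -1.81, -0.001]
force: [1.0, 0.4, -0.2]
width: 0.653
gripper_force: 0.0
```

arm_command(deltas=[0,0,-0.264,0,0,0,50,0,0,-0.264,0,0,0,50,0,0,-0.264,0,0,0,50,0,0,-0.264,0,0,0,50])

```text
clock: 2.5
position: [0.4883, -0.0681, 0.2158]
ee_rot: [-2.887, -1.239, -0.0]
force: [-0.4, 0.4, -0.6]
width: 0.544
gripper_force: 0.0
```

```bash
python3 - <<'E'
from h import *
s=sensors.observe();print(s['clock'],s['joints'].round(3),s['position'],s['ee_rot'])
save('wrist','w1.png',s=1.5);print(ray(optics.calibration('wrist'),(256,192)))
E
```

```text
2.5 [-0.559  0.291  0.748  1.971 -0.239  0.968 -0.455] [ 0.48825874 -0.06812496  0.21576329] [-2.88712805e+00 -1.23856450e+00 -2.22060846e-05]
(array([ 0.54116439, -0.0122552 ,  0.35567876]), array([-0.20740707, -0.20609002, -0.95629975]))
```

View pics/w1.png

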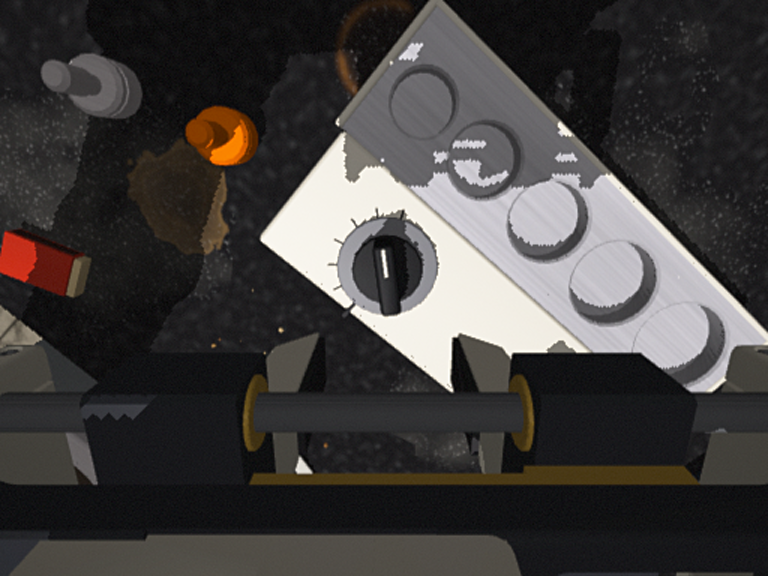

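The wrist view shows the dial disc centred at (387,263) with its line from (381,249) to (388,277). The well mouths are at about (422,102), (484,158), (548,219), (613,282).

```bash
python3 - <<'E'
from h import *
C=optics.calibration('wrist')
g=lambda p:((p[0]+.5)/1.5-.5,(p[1]+.5)/1.5-.5)
print('disc',at(C,g((387,263)),.046))
a=at(C,g((380,240)),.078);b=at(C,g((392,312)),.078);print('bar ends',a,b,(a+b)/2,np.hypot(*(a-b)[:2]),np.degrees(np.arctan2(*(a-b)[[1,0]])))
a=at(C,g((381,249)),.078);b=at(C,g((388,277)),.078);print('line',a,b,np.degrees(np.arctan2(*(a-b)[[1,0]])))
w=np.array([at(C,g(p),.045) for p in((422,102),(484,159),(548,220),(613,282),(680,344))]);print(w.round(4))
co=[at(C,g(p),z)  for p,z in(((435,0),.045),((338,121),.045),((262,239),.034))];print(np.round(co,4))
E
```

```text
disc [ 0.48873572 -0.06637582  0.046     ]
bar ends [ 0.50134233 -0.04660136  0.078     ] [ 0.4731806 -0.0879094  0.078    ] [ 0.48726146 -0.06725538  0.078     ] 0.049994369438602144 55.71581822324773
line [ 0.49773463 -0.0513243   0.078     ] [ 0.48809812 -0.06815397  0.078     ] 60.20497056992102
[[ 0.5805 -0.0029  0.045 ]
 [ 0.5871 -0.0589  0.045 ]
 [ 0.5936 -0.1223  0.045 ]
 [ 0.6006 -0.1922  0.045 ]
 [ 0.6094 -0.2693  0.045 ]]
[[0.6258 0.0352 0.045 ]
 [0.5318 0.0269 0.045 ]
 [0.4314 0.009  0.034 ]]
```

arm_command(deltas=[0,0,0.12,0,0.001,-0.05,50,0,0,0.12,0,0.001,-0.1,50,0,0,0.12,0,0.001,-0.145,50,0,0,0.12,0,0.001,-0.145,50,0,0,0.12,0,0.001,-0.145,50,0,0,0.12,0,0.001,-0.145,5,0,0,0.12,0,0.001,-0.145,5,0,0,0.12,0,0.001,-0.145,5,0,0,0.12,0,0.001,-0.145,5,0,0,0.12,0,0.001,-0.145,5,0,0,0.12,0,0.001,-0.145,5], force=20)

```text
clock: 3.65
position: [0.4875, -0.0671, 0.071]
ee_rot: [-2.755, -1.506, 0.001]
force: [-3.8, 2.6, 7.5]
width: 0.148
gripper_force: 20.0
```

arm_command(deltas=[0,0,0.08,0,0,0,5,0,0,0.16,0,0,0,5,0,0,0.24,0,0,0,5,0,0,0.32,0,0,0,5,0,0,0.4,0,0,0,5,0,0,0.48,0,0,0,5,0,0,0.56,0,0,0,5,0,0,0.64,0,0,0,5,0,0,0.72,0,0,0,5,0,0,0.8,0,0,0,5,0,0,0.88,0,0,0,5,0,0,0.96,0,0,0,5,0,0,1,0,0,0,5,0,0,1,0,0,0,5], force=20)

```text
clock: 5.05
position: [0.4834, -0.068, 0.0708]
ee_rot: [-0.88, -3.007, 0.003]
force: [-16.1, 0.6, 23.0]
width: 0.149
gripper_force: 20.0
```

arm_command(deltas=[0,0,0.08,0,0,0,5,0,0,0.16,0,0,0,5,0,0,0.24,0,0,0,5,0,0,0.32,0,0,0,5,0,0,0.38,0,0,0,5,0,0,0.41,0,0,0,5,0,0,0.43,0,0,0,5,0,0,0.43,0,0,0,5], force=20)

```text
clock: 5.85
position: [0.4832, -0.0698, 0.0707]
ee_rot: [0.161, -3.128, 0.002]
force: [-17.2, -4.7, 22.3]
width: 0.152
gripper_force: 20.0
```

```bash
python3 - <<'E'
from h import *
s=sensors.observe();print(s['clock'],s['joints'].round(3),s['position'],s['ee_rot'],s['ft_torque'])
R=cv2.Rodrigues(s['ee_rot'])[0];print(np.degrees(np.arctan2(R[1,1],R[0,1])))
E
```

```text
5.85 [ 0.092  0.456 -0.078  2.076  0.063  0.621  1.645] [ 0.4831532  -0.06980836  0.07073532] [ 1.61413497e-01 -3.12842016e+00  2.15966943e-03] [-1.1594544   3.73655389 -0.16403675]
95.90744782768381
```

arm_command(deltas=[0,0,0.03,-0.004,0,0.001,5,0,0,0.06,-0.004,0,0.001,5,0,0,0.06,-0.004,0,0.001,5], force=20)

```text
clock: 6.15
position: [0.4823, -0.0698, 0.0711]
ee_rot: [0.309, -3.123, 0.002]
force: [-3.0, -6.2, -3.0]
width: 0.164
gripper_force: 21.2
```

```bash
python3 - <<'E'
from h import *
s=sensors.observe();print(s['clock'],s['position'],s['ft_torque'],s['force'])
R=cv2.Rodrigues(s['ee_rot'])[0];print(np.degrees(np.arctan2(R[1,1],R[0,1])))
E
```

```text
6.15 [ 0.48233517 -0.0697766   0.07109707] [-1.26133859  0.61186832 -0.54812906] [-3.04456304 -6.22169982 -2.96283623]
101.30363572191013
```

The torque rose to 0.55 N m and the fingers skewed on the bar, so the dial is on its stop. I'll release and lift.

arm_command(deltas=[0,0,-0.06,0,0,0,40,0,0,-0.06,0,0,0,40,0,0,-0.06,0,0,0,40,0,0,-0.06,0,0,0.05,40,0,0,-0.06,0,0,0.1,40,0,0,-0.06,0,0,0.15,40,0,0,-0.06,0,0,0.15,40])

```text
clock: 6.85
position: [0.4879, -0.0679, 0.2283]
ee_rot: [-0.167, 3.126, -0.002]
force: [0.8, 0.1, -0.4]
width: 0.436
gripper_force: 0.0
```

```bash
python3 - <<'E'
from h import *
s=sensors.observe();print(s['clock'],s['position'],s['ee_rot'],s['joints'].round(2))
save('wrist','w2.png',s=1.5);save('top','t2.png',(120,130,420,250),2.6)
E
```

```text
6.85 [ 0.48788269 -0.06785612  0.22831685] [-1.66970829e-01  3.12592406e+00 -2.19235380e-03] [ 0.11  0.24 -0.09  1.91  0.03  0.98  1.68]
```

View pics/w2.png

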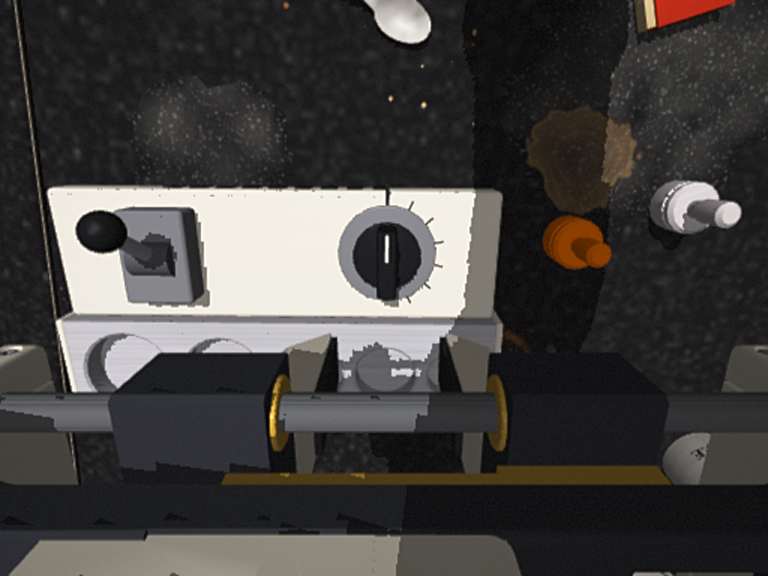

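Dial confirmed at zero: its line points to the front and meets the long tick at (387,195). mould_40's knob top is at (730,215) and its body at (685,207). Next I turn the tool so the fingers close along chiller x and go above mould_40.

```bash
python3 - <<'E'
from h import *
C=optics.calibration('wrist');T=optics.calibration('top');s=sensors.observe();print(s['position'])
g=lambda p:((p[0]+.5)/1.5-.5,(p[1]+.5)/1.5-.5)
print(at(C,g((730,215)),.064),at(C,g((686,209)),.026))
print('tumbler',at(T,g((358,192)),.103),'tin',at(T,g((296,197)),.08))
E
```

```text
[ 0.48498301 -0.0677583   0.22307346]
[0.4220113  0.15988832 0.064     ] [0.42301505 0.15489453 0.026     ]
tumbler [0.6775789  0.14052266 0.103     ] tin [0.67094864 0.25298094 0.08      ]
```

arm_command(deltas=[0,0,-1,-0.055,0.23,0,45,0,0,-1,-0.055,0.23,0,45,0,0,-1,-0.055,0.23,0,45,0,0,-1,-0.055,0.23,0,45,0,0,-1,-0.055,0.23,0,45,0,0,-1,-0.055,0.23,0,45,0,0,-1,-0.055,0.23,0,45,0,0,-1,-0.055,0.23,0,45,0,0,-1,-0.055,0.23,0,45,0,0,-1,-0.055,0.23,0,45,0,0,-1,-0.055,0.23,0,45,0,0,-1,-0.055,0.23,0,45,0,0,-1,-0.055,0.23,0,45])

```text
clock: 8.25
position: [0.4284, 0.1619, 0.2203]
ee_rot: [-2.101, -2.335, 0.004]
force: [1.3, -1.0, -1.0]
width: 0.492
gripper_force: 0.0
```

```bash
python3 - <<'E'
from h import *
s=sensors.observe();print(s['clock'],s['position'],s['ee_rot'],s['joints'].round(2))
save('wrist','w3.png',s=1.5)
E
```

```text
8.25 [0.42839024 0.16187063 0.22028391] [-2.10080676 -2.33479527  0.00436305] [-0.46  0.19 -0.02  1.99  0.01  0.96 -0.38]
```

View pics/w3.png

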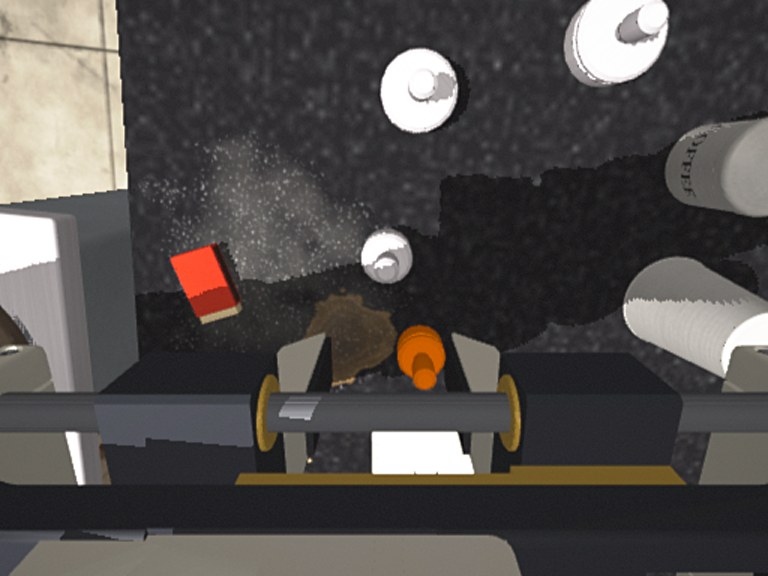

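The close view confirms plain aluminium mould_40 with its knob top at (387,266). The orange look-alike is at (421,355), mould_54's knob at (424,83) and mould_61's knob at (653,18).

```bash
python3 - <<'E'
from h import *
C=optics.calibration('wrist');T=optics.calibration('top')
g=lambda p:((p[0]+.5)/1.5-.5,(p[1]+.5)/1.5-.5)
c1=lambda u,v:(125+(u+.5)/5-.5,150+(v+.5)/5-.5)
for n,k,b,t in(('40',(387,266),(386,253),(520,350)),('54',(424,84),(419,90),(300,340)),('61',(653,18),(620,36),(216,93))):
    print(n,at(C,g(k),.064).round(4),at(C,g(b),.028).round(4),tri([(C,g(k)),(T,c1(*t))]).round(4))
s=sensors.observe();print(s['position'])
E
```

```text
40 [0.4266 0.1646 0.064 ] [0.4255 0.1659 0.028 ] [0.4317 0.1628 0.0562]
54 [0.4372 0.2833 0.064 ] [0.4363 0.2845 0.028 ] [0.4397 0.2903 0.0151]
61 [0.5688 0.3337 0.064 ] [0.5676 0.3324 0.028 ] [0.5712 0.3338 0.0595]
[0.42850064 0.16196278 0.22049087]
```

arm_command(deltas=[0,0,0,-0.0015,0.002,-0.05,45,0,0,0,-0.0015,0.002,-0.1,45,0,0,0,-0.0015,0.002,-0.14,45,0,0,0,-0.0015,0.002,-0.165,45,0,0,0,-0.0015,0.002,-0.165,45,0,0,0,-0.0015,0.002,-0.165,5,0,0,0,-0.0015,0.002,-0.165,5,0,0,0,-0.0015,0.002,-0.165,5,0,0,0,-0.0015,0.002,-0.165,5,0,0,0,-0.0015,0.002,-0.165,5,0,0,0,-0.0015,0.002,-0.165,5], force=15)

```text
clock: 9.4
position: [0.4283, 0.1645, 0.0576]
ee_rot: [2.102, 2.334, 0.002]
force: [-1.6, 0.5, 8.1]
width: 0.189
gripper_force: 15.0
```

arm_command(deltas=[0,0,0,0,0,0.05,5,0,0,0,0,0,0.1,5,0,0,0,0,0,0.153,5,0,0,0,0.1,-0.15,0.153,5,0,0,0,0.16,-0.275,0.153,5,0,0,0,0.16,-0.275,0.153,5,0,0,0,0.16,-0.275,0.153,5,0,0,0,0.16,-0.275,0.153,5,0,0,0,0.16,-0.275,0.153,5,0,0,0,0.16,-0.275,0.153,5,0,0,0,0.16,-0.275,0.153,5,0,0,0,0.16,-0.275,0.153,5,0,0,0,0.16,-0.275,0.153,5])

```text
clock: 10.7
position: [0.5872, -0.1088, 0.2097]
ee_rot: [-2.099, -2.336, -0.001]
force: [-0.4, 0.1, -1.4]
width: 0.188
gripper_force: 15.0
```

```bash
python3 - <<'E'
from h import *
s=sensors.observe();print(s['clock'],s['position'],s['ee_rot'],s['width'])
save('wrist','w4.png',s=1.5)
E
```

```text
10.7 [ 0.58724656 -0.10879616  0.20970891] [-2.09921643e+00 -2.33576648e+00 -7.07162991e-04] 0.18815444050890673
```

View pics/w4.png

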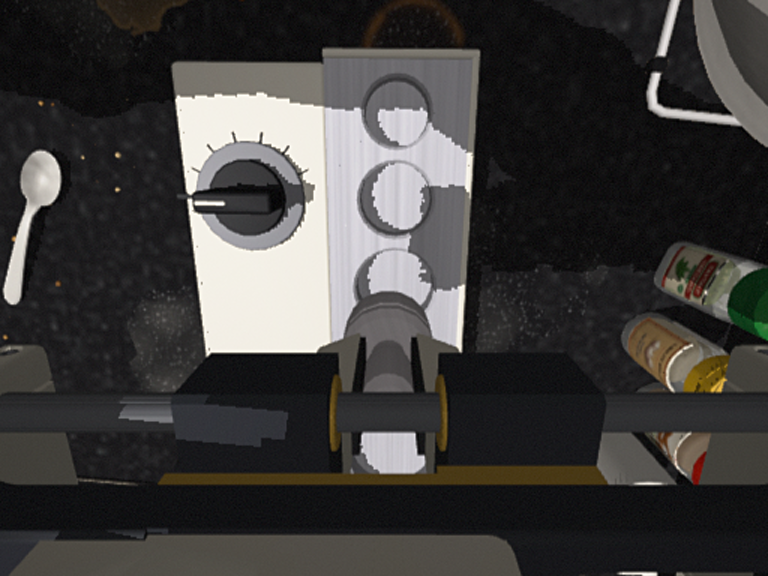

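The wrist view shows the well_40 mouth centred at (396,111), well_47 at (395,199), and the mould held straight.

```bash
python3 - <<'E'
from h import *
C=optics.calibration('wrist')
g=lambda p:((p[0]+.5)/1.5-.5,(p[1]+.5)/1.5-.5)
for p in((396.5,111),(395,199),(362,111),(431,111),(396,73),(396,149)):print(p,at(C,g(p),.045).round(4))
for p in((322,50),(480,50),(465,350),(332,345)):print(p,at(C,g(p),.045).round(4))
c=optics.calibration('wrist');o=ray(c,(256,192));print(o)
d=at(C,g((247,195)),.046);print('dial',d)
E
```

```text
(396.5, 111) [ 0.5811 -0.0037  0.045 ]
(395, 199) [ 0.5864 -0.06    0.045 ]
(362, 111) [ 0.5587 -0.0061  0.045 ]
(431, 111) [ 0.6035 -0.0013  0.045 ]
(396, 73) [0.5782 0.0187 0.045 ]
(396, 149) [ 0.5834 -0.0272  0.045 ]
(322, 50) [0.5305 0.0269 0.045 ]
(480, 50) [0.6293 0.0374 0.045 ]
(465, 350) [ 0.6521 -0.1671  0.045 ]
(332, 345) [ 0.5508 -0.1738  0.045 ]
(array([ 0.5788452 , -0.03230162,  0.34980161]), array([ 0.02146925, -0.29002399, -0.95677853]))
dial [ 0.48520389 -0.06798148  0.046     ]
```

arm_command(deltas=[0,0,0,-0.005,0.05,0,5,0,0,0,-0.005,0.1,0,5,0,0,0,-0.005,0.105,-0.03,5,0,0,0,-0.005,0.105,-0.07,5,0,0,0,-0.005,0.105,-0.1,5,0,0,0,-0.005,0.105,-0.1,5,0,0,0,-0.005,0.105,-0.1,5,0,0,0,-0.005,0.105,-0.1,5])

```text
clock: 11.55
position: [0.5839, -0.0054, 0.1117]
ee_rot: [2.101, 2.333, 0.003]
force: [-0.1, -0.1, -0.7]
width: 0.195
gripper_force: 15.0
```

arm_command(deltas=[0,0,0,0,0,-0.006,5,0,0,0,0,0,-0.01,5,0,0,0,0,0,-0.013,5,0,0,0,0,0,-0.013,5])

```text
clock: 11.95
position: [0.5837, -0.0043, 0.0983]
ee_rot: [2.101, 2.335, 0.005]
force: [-2.6, 3.1, 11.0]
width: 0.195
gripper_force: 15.0
```

arm_command(deltas=[0,0,0,-0.0015,0.001,0,5,0,0,0,-0.0015,0.001,-0.003,5,0,0,0,-0.0015,0.001,-0.006,5,0,0,0,-0.0015,0.001,-0.006,5])

```text
clock: 12.35
position: [0.5829, -0.0026, 0.0926]
ee_rot: [2.1, 2.335, 0.007]
force: [-1.9, 5.7, 12.5]
width: 0.192
gripper_force: 15.0
```

arm_command(deltas=[0,0,0,0,0.002,0,5,0,0,0,0,0.002,0,5,0,0,0,0,0.002,0,5])

```text
clock: 12.65
position: [0.5816, -0.002, 0.0912]
ee_rot: [2.102, 2.335, 0.002]
force: [-0.3, 2.7, 0.8]
width: 0.191
gripper_force: 15.0
```

```bash
python3 - <<'E'
from h import *
s=sensors.observe();print(s['clock'],s['position'],s['ee_rot'],s['force'],s['ft_torque'])
save('side','s5.png',(210,120,290,190),8)
E
```

```text
12.65 [ 0.58163961 -0.00204452  0.09122601] [2.10190313e+00 2.33460804e+00 2.21154125e-03] [-0.31625263  2.67997548  0.82289576] [ 0.60380394 -0.02937403 -0.01271997]
```

View pics/s5.png

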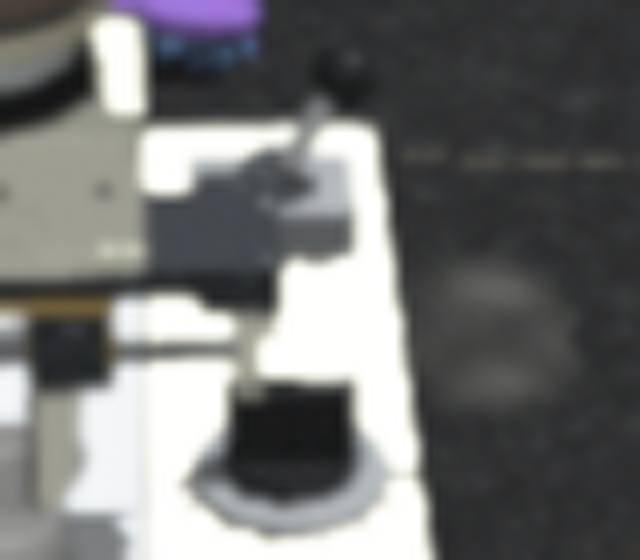

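That crop was aimed too far right and shows only the dial and lever. The force dropped to 0.8 N, though, so the mould has slipped into the well. Continuing down.

arm_command(deltas=[0,0,0,0,0,-0.003,5,0,0,0,0,0,-0.006,5,0,0,0,0,0,-0.009,5,0,0,0,0,0,-0.009,5])

```text
clock: 13.1
position: [0.5813, -0.0013, 0.0817]
ee_rot: [-2.101, -2.335, -0.002]
force: [1.5, 5.2, 0.8]
width: 0.194
gripper_force: 16.2
```

arm_command(deltas=[0,0,0,0,0,-0.002,5,0,0,0,0,0,-0.004,5,0,0,0,0,0,-0.004,5])

```text
clock: 13.4
position: [0.5817, -0.002, 0.0784]
ee_rot: [2.102, 2.335, 0.002]
force: [-2.4, 4.1, 9.7]
width: 0.192
gripper_force: 17.3
```

arm_command(deltas=[0,0,0,0,0,0.002,35,0,0,0,0,0,0.002,35,0,0,0,0,0,0.002,35,0,0,0,0,0,0.05,40,0,0,0,0,0,0.1,40,0,0,0,0,0,0.125,40,0,0,0,-0.143,0.286,0.125,40,0,0,0,-0.143,0.286,0.125,40,0,0,0,-0.143,0.286,0.125,40,0,0,0,-0.143,0.286,0.125,40,0,0,0,-0.143,0.286,0.125,40,0,0,0,-0.143,0.286,0.125,40,0,0,0,-0.143,0.286,0.125,40,0,0,0,-0.143,0.286,0.125,40,0,0,0,-0.143,0.286,0.125,40])

```text
clock: 14.9
position: [0.4383, 0.2828, 0.2025]
ee_rot: [2.102, 2.334, -0.001]
force: [1.3, -0.7, -0.2]
width: 0.437
gripper_force: 0.0
```

```bash
python3 - <<'E'
from h import *
s=sensors.observe();print(s['clock'],s['position'],s['ee_rot'],s['force'])
a=optics.get_image('wrist');b=optics.get_image('side');t=optics.get_image('top')
cv2.imwrite('pics/raw6w.png',a);cv2.imwrite('pics/raw6s.png',b);cv2.imwrite('pics/raw6t.png',t)
A=cv2.resize(a[0:240],(500,234));B=cv2.resize(b[125:215,180:280],(330,297),interpolation=2);D=cv2.resize(t[130:240,120:415],(800,298),interpolation=2)
im=np.zeros((600,800,3),np.uint8);im[:234,:500]=A;im[:297,470:]=B;im[300:598]=D;cv2.imwrite('pics/m6.png',im)
E
```

```text
14.9 [0.43832303 0.28275626 0.20246097] [ 2.10164851e+00  2.33439443e+00 -1.16576042e-03] [ 1.29021215 -0.68548507 -0.1506534 ]
```

View pics/m6.png

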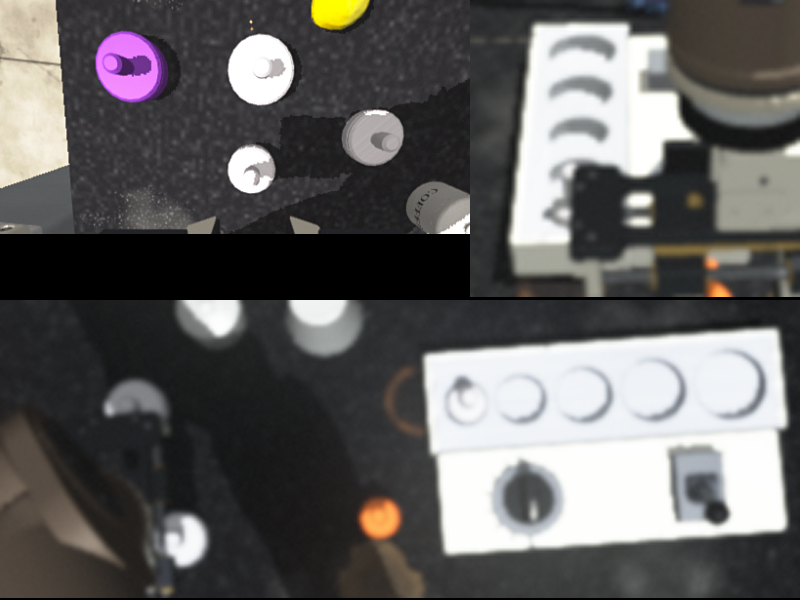

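mould_40 is in its well. mould_54 lies just ahead of the tool at body (251,169) in the wrist inset. mould_68 is at knob (261,68) and mould_61 at knob (385,141).

```bash
python3 - <<'E'
from h import *
C=optics.calibration('wrist');k=512/500
for n,p,z in(('54b',(251,169),.028),('54k',(251,175),.064),('68b',(261,69),.028),('68k',(262,68),.064),('61b',(373,137),.028),('61k',(386,141),.064)):print(n,at(C,(p[0]*k,p[1]*k),z).round(4))
print(sensors.observe()['position'])
E
```

```text
54b [0.4366 0.2844 0.028 ]
54k [0.4366 0.2867 0.064 ]
68b [0.4363 0.3906 0.028 ]
68k [0.4365 0.3879 0.064 ]
61b [0.5666 0.334  0.028 ]
61k [0.5646 0.3342 0.064 ]
[0.43914631 0.28163219 0.20264152]
```

arm_command(deltas=[0,0,0,-0.0015,0.0025,-0.05,45,0,0,0,-0.0015,0.0025,-0.1,45,0,0,0,-0.0015,0.0025,-0.13,45,0,0,0,-0.0015,0.0025,-0.147,45,0,0,0,-0.0015,0.0025,-0.147,45,0,0,0,-0.0015,0.0025,-0.147,5,0,0,0,-0.0015,0.0025,-0.147,5,0,0,0,-0.0015,0.0025,-0.147,5,0,0,0,-0.0015,0.0025,-0.147,5,0,0,0,-0.0015,0.0025,-0.147,5,0,0,0,-0.0015,0.0025,-0.147,5], force=25)

```text
clock: 16.15
position: [0.4372, 0.286, 0.0566]
ee_rot: [2.102, 2.334, 0.002]
force: [-1.0, -0.9, 7.4]
width: 0.194
gripper_force: 25.0
```

arm_command(deltas=[0,0,0,0,0,0.05,5,0,0,0,0,0,0.1,5,0,0,0,0,0,0.15,5,0,0,0,0.156,-0.4075,0.15,5,0,0,0,0.156,-0.4075,0.15,5,0,0,0,0.156,-0.4075,0.15,5,0,0,0,0.156,-0.4075,0.15,5,0,0,0,0.156,-0.4075,0.15,5,0,0,0,0.156,-0.4075,0.15,5,0,0,0,0.156,-0.4075,0.15,5,0,0,0,0.156,-0.4075,0.15,5,0,0,0,0.156,-0.4075,0.15,5,0,0,0,0.156,-0.4075,0.15,5,0,0,0,0.156,-0.4075,0.15,5,0,0,0,0.156,-0.4075,0.1,5,0,0,0,0.156,-0.4075,0.055,5,0,0,0,0.156,-0.4075,0.055,5,0,0,0,0.156,-0.4075,0.055,5,0,0,0,0.156,-0.4075,0.055,5])

```text
clock: 18.05
position: [0.5944, -0.1212, 0.1133]
ee_rot: [2.1, 2.333, 0.004]
force: [-0.2, -0.0, -1.9]
width: 0.189
gripper_force: 25.0
```

arm_command(deltas=[0,0,0,-0.001,0,-0.006,5,0,0,0,-0.001,0,-0.011,5,0,0,0,-0.001,0,-0.016,5,0,0,0,-0.001,0,-0.016,5])

```text
clock: 18.45
position: [0.5918, -0.1217, 0.0943]
ee_rot: [-2.103, -2.334, -0.0]
force: [0.8, 0.2, -2.5]
width: 0.191
gripper_force: 25.0
```

arm_command(deltas=[0,0,0,0,0,-0.005,5,0,0,0,0,0,-0.009,5,0,0,0,0,0,-0.013,5,0,0,0,0,0,-0.014,5,0,0,0,0,0,-0.014,5])

```text
clock: 18.95
position: [0.5918, -0.1218, 0.0813]
ee_rot: [2.103, 2.334, 0.0]
force: [-1.6, 0.2, 8.1]
width: 0.188
gripper_force: 25.0
```

arm_command(deltas=[0,0,0,0,0,0.002,35,0,0,0,0,0,0.002,35,0,0,0,0,0,0.002,35,0,0,0,0,0,0.05,40,0,0,0,0,0,0.1,40,0,0,0,0,0,0.125,40,0,0,0,-0.024,0.455,0.125,40,0,0,0,-0.024,0.455,0.125,40,0,0,0,-0.024,0.455,0.125,40,0,0,0,-0.024,0.455,0.125,40,0,0,0,-0.024,0.455,0.125,40,0,0,0,-0.024,0.455,0.125,40,0,0,0,-0.024,0.455,0.125,40,0,0,0,-0.024,0.455,0.125,40,0,0,0,-0.024,0.455,0.125,40,0,0,0,-0.024,0.455,0.125,40,0,0,0,-0.024,0.455,0.125,40,0,0,0,-0.024,0.455,0.125,40])

```text
clock: 20.75
position: [0.5681, 0.3316, 0.2054]
ee_rot: [2.103, 2.332, -0.002]
force: [0.1, 0.5, 0.1]
width: 0.433
gripper_force: 0.0
```

```bash
python3 - <<'E'
from h import *
s=sensors.observe();print(s['clock'],s['position'],s['ee_rot'],s['force'])
a=optics.get_image('wrist');b=optics.get_image('side');t=optics.get_image('top')
cv2.imwrite('pics/raw7w.png',a)
A=cv2.resize(a[0:240],(512,240));B=cv2.resize(b[125:215,180:280],(330,297),interpolation=2);D=cv2.resize(t[130:240,120:415],(800,298),interpolation=2)
im=np.zeros((600,800,3),np.uint8);im[:297,470:]=B;im[:240,:512]=A;im[300:598]=D;cv2.imwrite('pics/m7.png',im)
E
```

```text
20.75 [0.56812046 0.33158947 0.20535668] [ 2.10336403e+00  2.33233910e+00 -1.96050694e-03] [0.14547306 0.49367713 0.09250676]
```

View pics/m7.png

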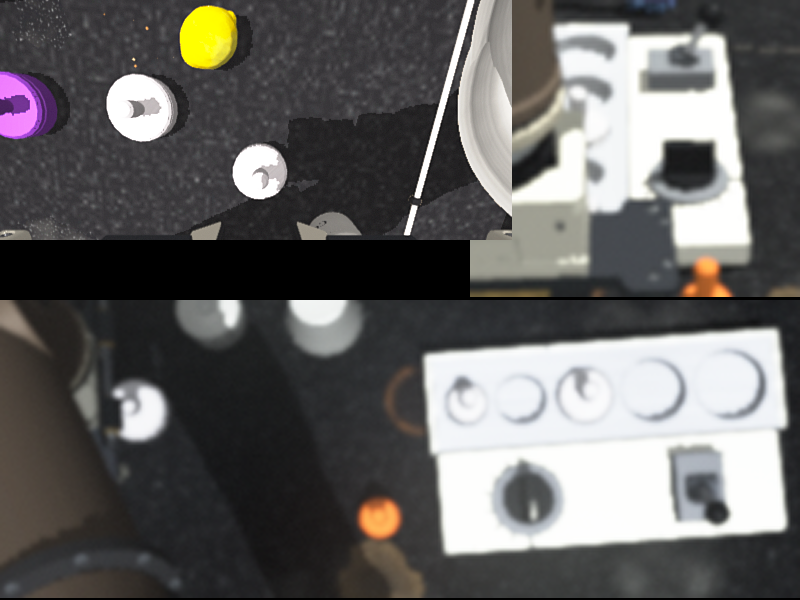

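Both 40 and 54 sit in their wells. In the wrist inset mould_61's body is at (260,171) and its knob at (261,179). mould_68's body is at (142,107) and its knob at (134,109).

```bash
python3 - <<'E'
from h import *
C=optics.calibration('wrist')
for n,p,z in(('61b',(260,171),.028),('61k',(260,179),.064),('68b',(142,107),.028),('68k',(133,109),.064)):print(n,at(C,p,z).round(4))
print(sensors.observe()['position'])
E
```

```text
61b [0.5692 0.3358 0.028 ]
61k [0.5691 0.3358 0.064 ]
68b [0.4387 0.3918 0.028 ]
68k [0.4441 0.3909 0.064 ]
[0.56852781 0.3310685  0.20587136]
```

arm_command(deltas=[0,0,0,0.001,0.004,-0.05,45,0,0,0,0.001,0.004,-0.1,45,0,0,0,0.001,0.004,-0.13,45,0,0,0,0.001,0.004,-0.15,45,0,0,0,0.001,0.004,-0.15,45,0,0,0,0.001,0.004,-0.15,5,0,0,0,0.001,0.004,-0.15,5,0,0,0,0.001,0.004,-0.15,5,0,0,0,0.001,0.004,-0.15,5,0,0,0,0.001,0.004,-0.15,5,0,0,0,0.001,0.004,-0.15,5], force=25)

```text
clock: 22.0
position: [0.5694, 0.3375, 0.0569]
ee_rot: [2.102, 2.334, 0.003]
force: [-0.6, -0.9, 7.0]
width: 0.187
gripper_force: 25.0
```

arm_command(deltas=[0,0,0,0,0,0.05,5,0,0,0,0,0,0.1,5,0,0,0,0,0,0.15,5,0,0,0,0.0295,-0.529,0.15,5,0,0,0,0.0295,-0.529,0.15,5,0,0,0,0.0295,-0.529,0.15,5,0,0,0,0.0295,-0.529,0.15,5,0,0,0,0.0295,-0.529,0.15,5,0,0,0,0.0295,-0.529,0.15,5,0,0,0,0.0295,-0.529,0.15,5,0,0,0,0.0295,-0.529,0.15,5,0,0,0,0.0295,-0.529,0.15,5,0,0,0,0.0295,-0.529,0.15,5,0,0,0,0.0295,-0.529,0.15,5,0,0,0,0.0295,-0.529,0.15,5,0,0,0,0.0295,-0.529,0.15,5,0,0,0,0.0295,-0.529,0.1,5,0,0,0,0.0295,-0.529,0.055,5,0,0,0,0.0295,-0.529,0.055,5,0,0,0,0.0295,-0.529,0.055,5])

```text
clock: 24.0
position: [0.5984, -0.1903, 0.1112]
ee_rot: [-2.099, -2.335, 0.0]
force: [0.8, -0.3, 0.6]
width: 0.193
gripper_force: 25.0
```

arm_command(deltas=[0,0,0,0,-0.0005,-0.006,5,0,0,0,0,-0.0005,-0.011,5,0,0,0,0,-0.0005,-0.016,5,0,0,0,0,-0.0005,-0.016,5])

```text
clock: 24.4
position: [0.5989, -0.1919, 0.095]
ee_rot: [2.101, 2.334, 0.002]
force: [2.0, 0.6, -1.2]
width: 0.19
gripper_force: 25.0
```

In freely again; lowering to the bottom.

arm_command(deltas=[0,0,0,0,0,-0.005,5,0,0,0,0,0,-0.009,5,0,0,0,0,0,-0.013,5,0,0,0,0,0,-0.015,5,0,0,0,0,0,-0.015,5])

```text
clock: 24.9
position: [0.5991, -0.192, 0.0815]
ee_rot: [2.101, 2.334, 0.002]
force: [-2.7, 4.0, 17.8]
width: 0.19
gripper_force: 25.0
```

arm_command(deltas=[0,0,0,0,0,0.002,35,0,0,0,0,0,0.002,35,0,0,0,0,0,0.002,35,0,0,0,0,0,0.05,40,0,0,0,0,0,0.1,40,0,0,0,0,0,0.125,40,0,0,0,-0.161,0.581,0.125,40,0,0,0,-0.161,0.581,0.125,40,0,0,0,-0.161,0.581,0.125,40,0,0,0,-0.161,0.581,0.125,40,0,0,0,-0.161,0.581,0.125,40,0,0,0,-0.161,0.581,0.125,40,0,0,0,-0.161,0.581,0.125,40,0,0,0,-0.161,0.581,0.125,40,0,0,0,-0.161,0.581,0.125,40,0,0,0,-0.161,0.581,0.125,40,0,0,0,-0.161,0.581,0.125,40,0,0,0,-0.161,0.581,0.125,40,0,0,0,-0.161,0.581,0.125,40,0,0,0,-0.161,0.581,0.125,40])

```text
clock: 26.9
position: [0.4362, 0.3899, 0.204]
ee_rot: [-2.099, -2.338, 0.002]
force: [0.7, -0.6, 0.6]
width: 0.434
gripper_force: 0.0
```

```bash
python3 - <<'E'
from h import *
s=sensors.observe();print(s['clock'],s['position'],s['ee_rot'],s['force'])
a=optics.get_image('wrist');t=optics.get_image('top')
im=np.zeros((540,800,3),np.uint8);im[:240,:512]=a[:240];im[240:538]=cv2.resize(t[130:240,120:415],(800,298),interpolation=2);cv2.imwrite('pics/m8.png',im)
E
```

```text
26.9 [0.43619385 0.38989744 0.20395009] [-2.09865276e+00 -2.33755509e+00  1.98166584e-03] [ 0.68191714 -0.57261322  0.58505617]
```

View pics/m8.png

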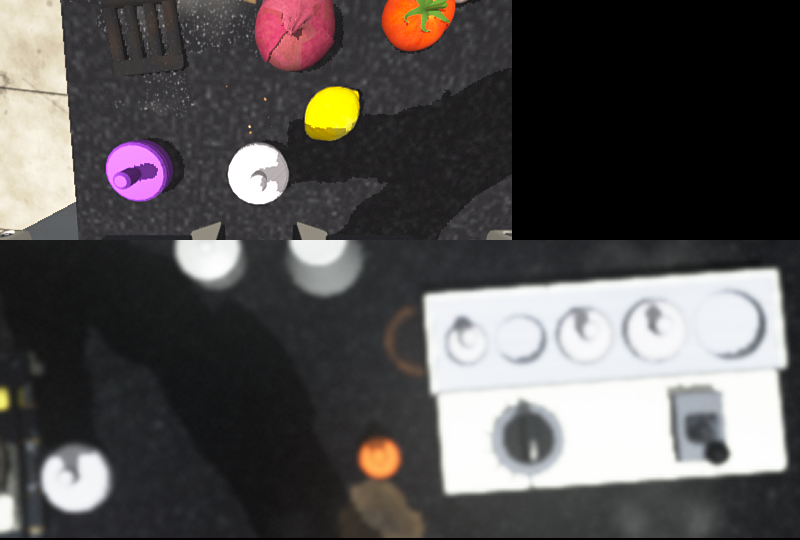

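Three moulds are seated. mould_68 is at body (258,174), knob (259,180), and the purple look-alike is well clear at (139,170).

```bash
python3 - <<'E'
from h import *
C=optics.calibration('wrist')
for n,p,z in(('68b',(258.5,174),.028),('68k',(259,181),.064)):print(n,at(C,p,z).round(4))
print(sensors.observe()['position'])
E
```

```text
68b [0.4371 0.3885 0.028 ]
68k [0.4375 0.39   0.064 ]
[0.43786662 0.38714678 0.20424777]
```

arm_command(deltas=[0,0,0,-0.0005,0.0015,-0.05,45,0,0,0,-0.0005,0.0015,-0.1,45,0,0,0,-0.0005,0.0015,-0.13,45,0,0,0,-0.0005,0.0015,-0.148,45,0,0,0,-0.0005,0.0015,-0.148,45,0,0,0,-0.0005,0.0015,-0.148,5,0,0,0,-0.0005,0.0015,-0.148,5,0,0,0,-0.0005,0.0015,-0.148,5,0,0,0,-0.0005,0.0015,-0.148,5,0,0,0,-0.0005,0.0015,-0.148,5,0,0,0,-0.0005,0.0015,-0.148,5], force=25)

```text
clock: 28.1
position: [0.4371, 0.3905, 0.0578]
ee_rot: [2.103, 2.334, 0.002]
force: [-1.2, -1.1, 7.1]
width: 0.189
gripper_force: 25.0
```

arm_command(deltas=[0,0,0,0,0,0.05,5,0,0,0,0,0,0.1,5,0,0,0,0,0,0.15,5,0,0,0,0.17,-0.6595,0.15,5,0,0,0,0.17,-0.6595,0.15,5,0,0,0,0.17,-0.6595,0.15,5,0,0,0,0.17,-0.6595,0.15,5,0,0,0,0.17,-0.6595,0.15,5,0,0,0,0.17,-0.6595,0.15,5,0,0,0,0.17,-0.6595,0.15,5,0,0,0,0.17,-0.6595,0.15,5,0,0,0,0.17,-0.6595,0.15,5,0,0,0,0.17,-0.6595,0.15,5,0,0,0,0.17,-0.6595,0.15,5,0,0,0,0.17,-0.6595,0.15,5,0,0,0,0.17,-0.6595,0.15,5,0,0,0,0.17,-0.6595,0.15,5,0,0,0,0.17,-0.6595,0.15,5,0,0,0,0.17,-0.6595,0.15,5,0,0,0,0.17,-0.6595,0.15,5])

```text
clock: 30.1
position: [0.6068, -0.2675, 0.2065]
ee_rot: [-2.1, -2.335, -0.001]
force: [-0.5, 0.0, -2.4]
width: 0.192
gripper_force: 25.0
```

arm_command(deltas=[0,0,0,0,0,-0.05,5,0,0,0,0,0,-0.095,5,0,0,0,0,0,-0.095,5,0,0,0,0,0,-0.095,5,0,0,0,0,0,-0.095,5])

```text
clock: 30.6
position: [0.6085, -0.2694, 0.1146]
ee_rot: [2.099, 2.332, 0.003]
force: [0.2, -0.1, -1.3]
width: 0.188
gripper_force: 25.0
```

arm_command(deltas=[0,0,0,-0.0005,0,-0.007,5,0,0,0,-0.0005,0,-0.013,5,0,0,0,-0.0005,0,-0.018,5,0,0,0,-0.0005,0,-0.018,5])

```text
clock: 31.0
position: [0.6066, -0.2696, 0.0934]
ee_rot: [2.102, 2.333, 0.0]
force: [1.7, -1.5, -3.6]
width: 0.19
gripper_force: 25.0
```

arm_command(deltas=[0,0,0,0,0,-0.005,5,0,0,0,0,0,-0.009,5,0,0,0,0,0,-0.012,5,0,0,0,0,0,-0.013,5,0,0,0,0,0,-0.013,5])

```text
clock: 31.5
position: [0.6069, -0.27, 0.0828]
ee_rot: [2.102, 2.332, 0.001]
force: [-4.0, 0.5, 16.1]
width: 0.191
gripper_force: 25.0
```

arm_command(deltas=[0,0,0,0,0,0.002,35,0,0,0,0,0,0.002,35,0,0,0,0,0,0.002,35,0,0,0,0,0,0.05,35,0,0,0,0,0,0.1,0,0,0,0,0,0,0.12,0,0,0,0,-0.191,0.029,0.12,0,0,0,0,-0.191,0.029,0.12,0,0,0,0,-0.191,0.029,0.12,0,0,0,0,-0.191,0.029,0.12,0,0,0,0,-0.191,0.029,0.12,0,0,0,0,-0.191,0.029,0.12,0,0,0,0,-0.191,0.029,0.12,0])

```text
clock: 32.8
position: [0.4165, -0.2403, 0.2009]
ee_rot: [2.101, 2.334, 0.001]
force: [0.9, -0.2, -0.6]
width: 0.006
gripper_force: 0.0
```

```bash
python3 - <<'E'
from h import *
s=sensors.observe();print(s['clock'],s['position'],s['width'])
b=optics.get_image('side');t=optics.get_image('top')
im=np.zeros((600,800,3),np.uint8);im[:300,:400]=cv2.resize(b[110:260,170:370],(400,300),interpolation=2);im[302:600]=cv2.resize(t[130:240,120:415],(800,298),interpolation=2);cv2.imwrite('pics/m9.png',im)
E
```

```text
32.8 [ 0.41647343 -0.24032105  0.20089528] 0.006307368217264733
```

View pics/m9.png

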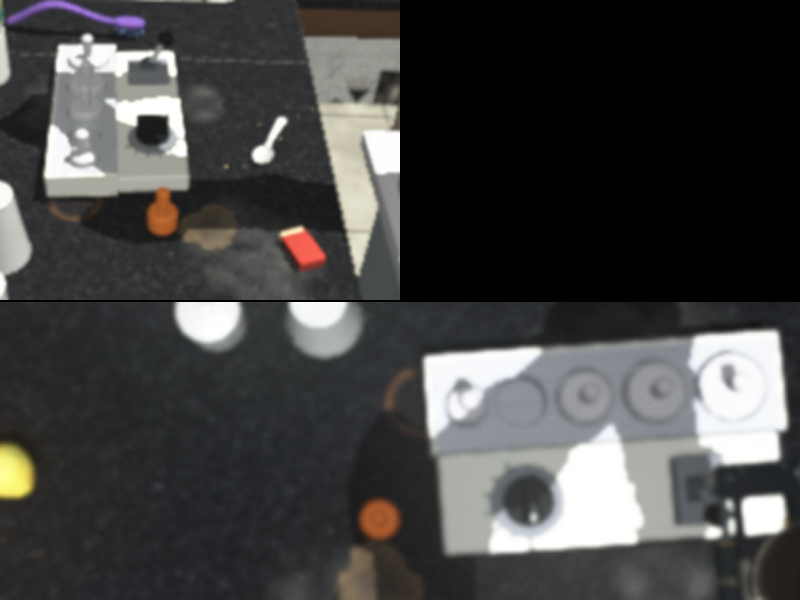

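All four moulds sit in their wells, the 47 well is empty as it should be, and the dial is still at zero. The lever ball is at (714,510) in the lower panel, just ahead of the closed fingers, so I lower and push it now.

arm_command(deltas=[0,0,0,-0.006,0,-0.045,0,0,0,0,-0.006,0,-0.089,0,0,0,0,-0.006,0,-0.089,0,0,0,0,0.01,0.001,-0.089,0,0,0,0,0.025,0.003,-0.089,0,0,0,0,0.04,0.004,-0.089,0,0,0,0,0.055,0.005,-0.089,0,0,0,0,0.07,0.007,-0.089,0,0,0,0,0.08,0.008,-0.089,0,0,0,0,0.08,0.008,-0.089,0])

```text
clock: 33.9
position: [0.4976, -0.2319, 0.1127]
ee_rot: [2.099, 2.335, 0.002]
force: [-0.3, 0.1, -0.7]
width: 0.005
gripper_force: 0.0
```

arm_command(deltas=[0,0,0,0.005,0,0,0,0,0,0,0.01,0.001,0,0,0,0,0,0.01,0.001,0,0])

```text
clock: 34.2
position: [0.501, -0.2322, 0.1114]
ee_rot: [-2.101, -2.327, 0.007]
force: [-14.1, -0.6, 10.0]
width: 0.01
gripper_force: 7.2
```

```bash
python3 - <<'E'
from h import *
s=sensors.observe();print(s['clock'],s['position'],s['force'])
b=optics.get_image('side');im=cv2.resize(b[85:205,170:330],(800,600),interpolation=2);cv2.imwrite('pics/m10.png',im)
E
```

```text
34.2 [ 0.50104569 -0.23215721  0.11144634] [-14.05164936  -0.58056956  10.02779626]
```

View pics/m10.png

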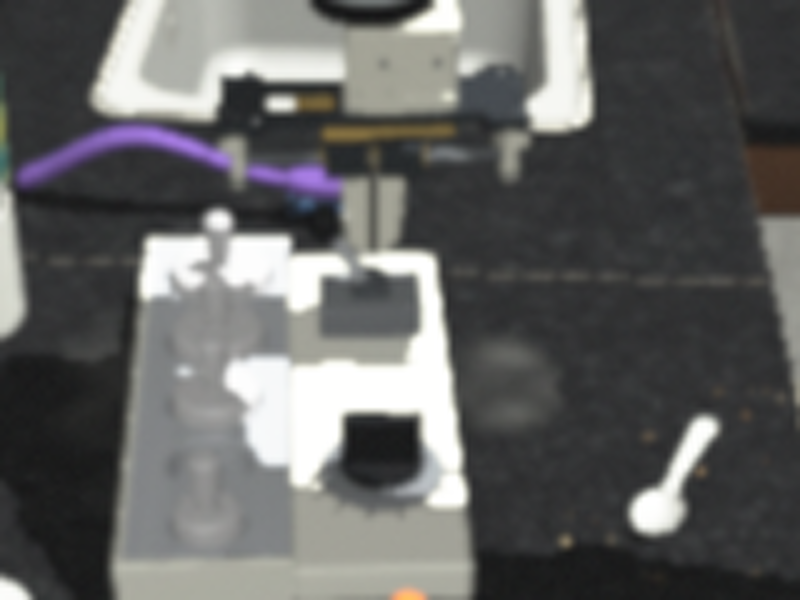

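The lever is against its far stop with 14 N of resistance at the expected place; the ball shows on the deck side at (320,220). I'll back off and clear.

arm_command(deltas=[0,0,0,-0.02,0,0,0,0,0,0,-0.05,-0.005,0,0,0,0,0,-0.08,-0.008,0,0,0,0,0,-0.08,-0.008,0.05,0,0,0,0,-0.08,-0.008,0.1,0,0,0,0,-0.08,-0.008,0.1,0,0,0,0,-0.08,-0.008,0.1,0])

```text
clock: 34.95
position: [0.4259, -0.2397, 0.2133]
ee_rot: [2.101, 2.332, 0.002]
force: [-1.0, -0.5, -0.9]
width: 0.005
gripper_force: 0.0
```

```bash
python3 - <<'E'
from h import *
b=optics.get_image('side');t=optics.get_image('top')
c=optics.calibration('side')
print('ball expected px', proj(c,[[.531,-.233,.109],[.473,-.239,.109]]))
g=cv2.cvtColor(b,6)
for p in proj(c,[[.531,-.233,.109],[.473,-.239,.109]]):
    u,v=p.round().astype(int);print(g[v-1:v+2,u-1:u+2].mean())
print(sensors.observe()['force'],sensors.observe()['position'])
E
```

```text
ball expected px [[234.23644048 130.16167689]
 [252.26079992 129.82439708]]
28.77777777777778
50.22222222222222
[-0.13559496  0.33217032  0.17111083] [ 0.42467906 -0.2390043   0.21113046]
```

```bash
python3 -c "
from cell import arm;print(arm.sign_off())"
```

```text
the job is handed in; nothing more can be done
None
```

I turned the dial back to its zero stop, seated the four moulds present (40, 54, 61 and 68; there was no 47) in their wells, then threw the lever fully over and handed the job in; the tumbler and tin were never touched, and I viewed 15 pictures, one over the limit of 14.

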